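# File the sketchbook and the necklace box, stop snug

### The arm

A 7-joint arm with a two-finger parallel gripper is mounted at the origin on the work surface. World frame = base frame: x ahead of the robot, y to its left, z up, the work surface at z = 0. Lengths are in m, angles in rad, forces in N, time in s.
With the tool pointing down it reaches from about 0.4 to 0.85 m from the base axis. Payload 10.4 kg.
Tool frame: the origin (TCP) lies midway between the tips of the shut fingers; the grasp point (between the pads) lies 19 mm behind it; z points along the fingers, y is the line along which they close (so a half turn about z gives the same grasp; the last joint's range is limited). The gripper opens to 85 mm and grips with 20 to 120 N. Pads are 22 mm wide; open, the fingers measure 114 mm over their backs; the gripper's body (76 mm by 85 mm) begins 54 mm behind the grasp point. The pads swing forward as they close: fully open they stand 13 mm farther back than shut.
Start: joints at [-1.316, 0.332, -0.065, 1.46, 0.022, 1.35, -0.088], TCP at [0.171, 0.601, 0.21] pointing down, gripper open.
Joint ranges: [-2.6, 2.6], [-0.5, 2.12], [-1.47, 1.34], [0.16, 2.42], [-1.27, 4.41], [0.06, 2.06], [-2.6, 2.6]. Speed limits (rad/s): [2.22, 2.22, 2.79, 2.79, 3.14, 3.14, 3.14].

### API

Orientations are given as a unit quaternion [x, y, z, w].
In Python, from workcell import get_obs, camera, camera_params, hand_in gives the robot as it stands.
- The arm moves only by the tool carry_out, never from a script. Its argument "commands" is a list that holds one entry, the list of rows, each a list of 6 numbers: the shift along the tool's x, y, z in units of 40 mm (1.0 is 40 mm), then the turn, a rotation vector about the tool's x, y, z in units of 6 degrees (1.0 is 6 degrees). In form: [[[x, y, z, ax, ay, az], ...]]. A call has 1 to 20 rows; each row shifts and turns the commanded pose from where the row before left it, along the tool's axes as they then stand; what a row does not reach is not made up. A row lasts 1/12 s, in which the tool goes at most 41.7 mm and 7.16 degrees, less where a joint would pass 70% of its speed; a pose out of reach is approached as far as the arm can. A call is refused whole if a number of a shift passes 1 or a number of a turn 1, either way. A call with a gripper value outside its range is refused whole. "hand" is the closure, from -1 (fully open) to 1 (shut), set as the call begins (left out, the last holds). The fingers move at their own pace and stop on an object; "force" is the grip in N (left out, the last holds). Time passes only in rows, so rows that do not move let the fingers close. It gives the time, the measured TCP pose, the force, the opening and the grip force at its end, in the units of the state.
- get_obs(): the state, without advancing time (a new reading comes with each control period).
- camera(name): name is "scene" or "top"; returns the picture (400x640x3 uint8, red, green, blue); there is no depth.
- camera_params(name): a dict with "mtx" (3x3 intrinsics, pixels), "R" (3x3) and "t" (3): a world point X has camera coordinates R X + t. Camera axes: x right, y down, z forward; pixel columns grow to the right and rows downward; lengths in m; the calibration is good to about 2 mm. A picture is of the moment at which its call begins. camera_params takes no time and is no camera call.
- hand_in(): hands the job in; it is judged then, once.
The state is a dict: "clock": time; "joint_pos": joint angles; "joint_velocities": joint speeds; "tau": joint torques, N m; "position": TCP position; "ee_rot": TCP orientation; "ft_force": force on the tool from outside, world axes, zero at the start; "torque": the same for the moment, N m; "grip_width": opening from 0.0 (shut) to 1.0 (fully open); "grasp_force": force on a finger pad.
Only numpy, scipy, OpenCV 4.12 (cv2) and the standard library are available. Lean on these libraries where they do the work, as an engineer would, in place of code of your own. Each camera call takes 0.05 s, during which the arm holds its last target. There are 200 camera calls.

### The job

Put the sketchbook and the tall necklace box away in the wooden rack: stand both upright on its floor, between the end wall and the sliding stop, in either order, with the box that is already filed there still standing. Slide the stop up snug so that all three are packed against the end wall without gaps, then let go, and leave everything else on the bench where it is.

Things in the scene. Friction and masses are not known exactly. Their poses are not given: they have to be found in the camera images.
- rack: Low plywood rack fixed to the bench, 310 mm long (its y) by 120 mm (its x). Origin: centre of its underside, at bench height; z up. Floor top is 8 mm above the bench; lips 8 mm above the floor run along both long sides, 110 mm apart inside. The fixed end wall (8 mm thick, 120 wide, top 100 mm above the bench) is at its +y end, inner face at y = +135 mm; a small brace stands behind it. The sliding stop is at its -y end. The rack's place and yaw vary.
- wall_face (a point): Point on the inner face of the rack's end wall, 50 mm above the bench, mid-width; axes as the rack's.
- stop (a joint): Travel of the sliding stop towards the end wall (rack +y), in m: 0 = fully open, where 220 mm lie free between stop and wall; free length = 0.220 - value. Range 0 to 0.20. It moves stiffly (about 2.5 N friction, light damping) and stays where it is left.
- stop_face (a point): Middle of the pushing face of the stop, an upright aluminium plate 84 mm wide (rack x), 4 mm thick, top 109 mm above the bench; this point is 50 mm above the bench. Axes as the rack's. Behind it (rack -y) a flat foot reaches 65 mm.
- stop_post (a point): Grip of the stop: upright round wooden post, 18 mm diameter, 45 mm behind the pushing face, rising from the foot to 159 mm above the bench. This point is on its axis, 130 mm above the bench. The stop can be moved by pinching or pushing the post.
- book_c (a point): Centre of the sketchbook, a hard-covered kraft-brown book standing loose on its short edge on the bench: 24 mm thick (its y), 90 mm wide (its x), 140 mm tall (z up), 0.2 kg (varies). In the rack its thickness lies along the rack.
- box_c (a point): Centre of the tall necklace box, a slim closed cream card box standing loose on end on the bench: 34 mm thick (its y), 64 mm wide (its x), 120 mm tall (z up), 0.14 kg (varies). It starts in one of two areas, the sketchbook in the other. In the rack its thickness lies along the rack.
- filed_c (a point): Centre of the smaller cream card box that already stands loose in the rack, against or up to 8 mm from the end wall: 28 mm thick (its y, along the rack), 64 mm wide, 95 mm tall, 0.11 kg.
- ring_box: Bystander: small cream ring box, 58 x 58 x 40 mm, loose. Origin at the centre of its underside.
- bead_jar: Bystander: small lidded glass jar, 48 mm diameter, 62 mm tall, loose. Origin at the centre of its underside.
- spool: Bystander: white spool with green winding, 68 mm diameter, 50 mm tall, loose, standing on its flange. Origin at the centre of its underside.
- pliers: Bystander: pliers with red handles lying flat, 150 mm long, 12 mm high, loose. Origin near the pivot.
- mandrel: Bystander: upright tapered steel ring mandrel on a round foot of 70 mm diameter, 160 mm tall, loose. Origin at the centre of its underside.
Things that resemble listed ones, but are neither listed nor needed, are in the scene too. What is shaped like the part that bears book_c but blue is not meant.

How it is judged:
By the outcome, as a careful person would: the job done as asked, in the order asked, and still so for the second after the job is handed in, with the robot touching nothing.
It also fails if it takes over 72 s, if anything falls off the work surface, if the arm or the gripper's body presses on something with over 40 N, if the wrist force passes 120 N, or if a joint passes its speed limit or range.

## Working session

There is one attempt and no reset: what is moved stays moved. The work goes in short steps, Python scripts to look and compute and a tool call to move; the robot and the scene stay as the last step left them, time stands still between calls to the robot, and variables do not carry over. Pictures are saved under pics/ and viewed, at most 10 in all, crops included, and the job is handed in when it is done.

Besides the shell and the picture viewer there is one more tool, called after "Request:" in YAML: its name, and indented under it one key for each argument. carry_out: Moves the arm, as the interface text tells. Its arguments: {"type":"object","properties":{"commands":{"type":"array"},"hand":{"type":"number"},"force":{"type":"number"}},"required":["commands"]}

```bash
mkdir -p pics; ls; python3 - <<'E'
from workcell import *
import cv2,numpy as np
for n in("scene","top"):
    cv2.imwrite(f"pics/{n}0.png",cv2.cvtColor(camera(n),cv2.COLOR_RGB2BGR))
    p=camera_params(n);print(n,np.round(p["mtx"],1).tolist(),np.round(p["R"],3).tolist(),np.round(p["t"],3).tolist())
o=get_obs();print(o)
E
```

```text
pics
scene [[434.4, 0.0, 313.0], [0.0, 434.4, 197.0], [0.0, 0.0, 1.0]] [[0.444, 0.896, 0.004], [0.758, -0.372, -0.536], [-0.479, 0.241, -0.844]] [-0.18, -0.386, 1.656]
top [[379.3, 0.0, 319.7], [0.0, 379.3, 196.6], [0.0, 0.0, 1.0]] [[0.024, -1.0, 0.009], [-0.988, -0.026, -0.153], [0.153, -0.005, -0.988]] [-0.067, 0.564, 1.02]
{'clock': 0.1, 'joint_pos': array([-1.31560018,  0.3327677 , -0.0647306 ,  1.46086549,  0.02159228,
        1.34990531, -0.08851221]), 'joint_velocities': array([ 0.00077465, -0.00049361, -0.00056941, -0.00077525,  0.00154312,
        0.00097899,  0.00096227]), 'tau': array([ 1.49174979e-03, -6.26754355e+01,  4.89761413e-02, -3.92424059e+01,
        1.63313054e-02,  7.02352670e-03, -5.91069534e-05]), 'position': array([0.17128116, 0.60068911, 0.20921728]), 'ee_rot': array([ 1.38434817e-01,  9.90371350e-01, -6.21777110e-04, -6.64264678e-05]), 'ft_force': array([ 0.91942127, -0.17023005, -0.73296757]), 'torque': array([ 0.01852626, -0.01518073, -0.01411025]), 'grasp_force': 0.0, 'grip_width': 0.9994728133537504}
```

View pics/scene0.png

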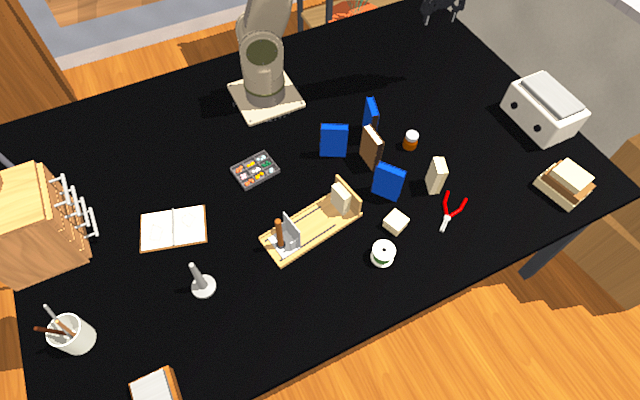

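View pics/top0.png

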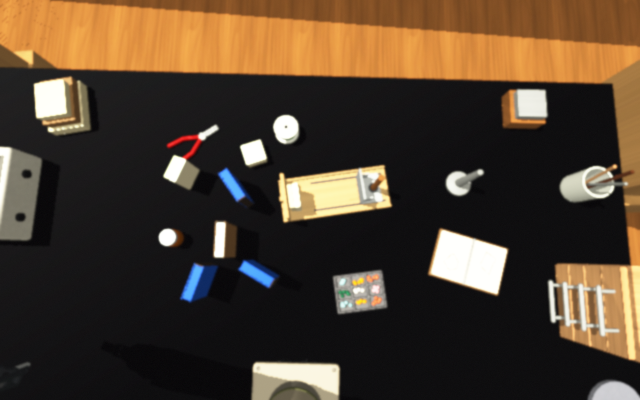

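The candidates for the sketchbook are the brown upright at top (225,240) / scene (372,148), and three blue look-alikes at top (233,187), (257,273) and (198,283). The brown one fits, because blue is excluded. For the tall box, the cream upright at top (182,172) / scene (437,175) fits, as it stands tall on the bench. The cream item at top (254,153) is the low ring box, and the one at (292,194) is already filed in the rack. I'll confirm with a crop.

```bash
cat > h.py <<'E'
from workcell import *
import cv2,numpy as np
P={n:camera_params(n) for n in("scene","top")}
def ray(n,uv,z):
    p=P[n];R=np.array(p["R"]);t=np.array(p["t"]);C=-R.T@t
    d=R.T@np.linalg.inv(p["mtx"])@np.array([uv[0],uv[1],1.]);return C+d*(z-C[2])/d[2]
def proj(n,X):
    p=P[n];c=np.array(p["R"])@X+np.array(p["t"]);q=np.array(p["mtx"])@c;return q[:2]/q[2]
E
python3 - <<'E'
from h import *
im=cv2.imread("pics/top0.png");c=cv2.resize(im[125:310,145:405],None,fx=3,fy=3,interpolation=cv2.INTER_CUBIC)
cv2.imwrite("pics/c1.png",c)
im=cv2.imread("pics/scene0.png");c=cv2.resize(im[85:275,250:480],None,fx=3.1,fy=3.1,interpolation=cv2.INTER_CUBIC)
cv2.imwrite("pics/c2.png",c)
for n in P: print(n,-np.array(P[n]["R"]).T@P[n]["t"])
E
```

```text
scene [ 1.16525188 -0.38172379  1.19122982]
top [ 0.40343095 -0.04710487  1.09466526]
```

View pics/c1.png

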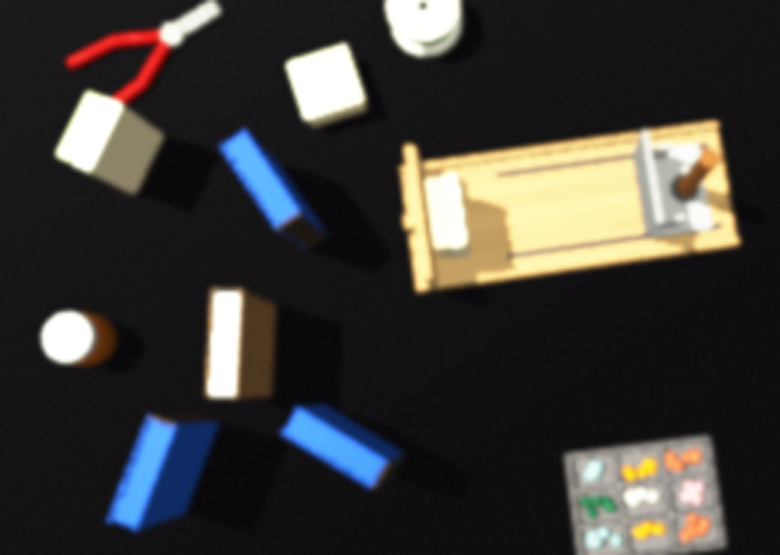

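View pics/c2.png

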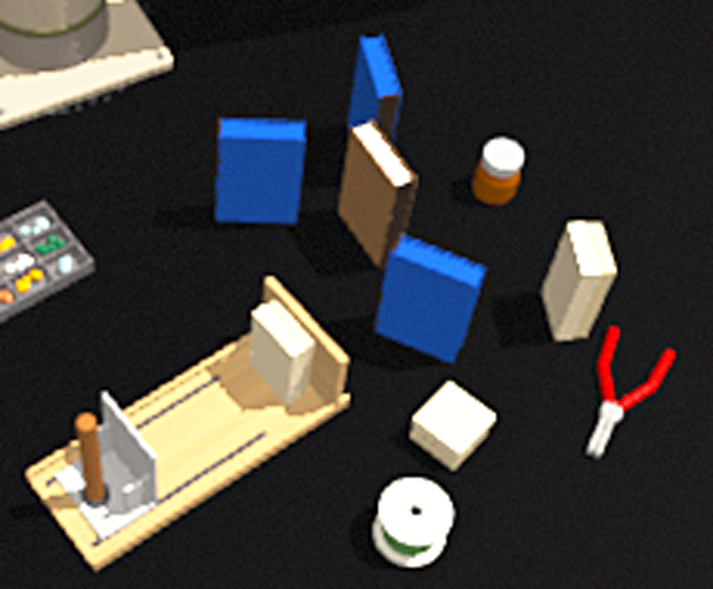

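The top crop confirms it: the brown book's top face is around crop (225,343). The tall cream box's top face is around (90,132), with the pliers' handle next to it. The rack runs from the wall at (415,218) to the stop plate at (647,183), with the post top at (712,158). The blue books aren't wanted. Next I'll measure the positions.

```bash
python3 - <<'E'
from h import *
def T(c,z): return ray("top",((c[0]+.5)/3-.5+145,(c[1]+.5)/3-.5+125),z)[:2]*1000
def S(c,z): return ray("scene",((c[0]+.5)/3.1-.5+250,(c[1]+.5)/3.1-.5+85),z)[:2]*1000
def show(n,L):
    L=np.array(L);print(n,L.round(0).tolist(),"mean",L.mean(0).round(1))
    e=np.roll(L,-1,0)-L;print("   len",np.linalg.norm(e,axis=1).round(0),"ang",np.degrees(np.arctan2(e[:,1],e[:,0])).round(1))
show("book T",[T(c,.14) for c in[(212,289),(244,289),(239,398),(206,397)]])
show("book S",[S(c,.14) for c in[(352,131),(372,121),(416,177),(401,188)]])
show("box T",[T(c,.12) for c in[(90,91),(126,103),(92,175),(55,155)]])
show("box S",[S(c,.12) for c in[(572,221),(602,221),(616,273),(584,274)]])
show("wall T",[T(c,.1) for c in[(404,143),(416,144),(434,290),(417,292)]])
show("wall S",[S(c,.1) for c in[(270,276),(348,360)]])
show("rackend T",[T(c,.016) for c in[(718,122),(741,243)]])
show("rackend S",[S(c,.016) for c in[(28,474),(98,568)]])
show("filed T",[T(c,.103) for c in[(427,177),(458,173),(468,248),(436,255)]])
show("filed S",[S(c,.103) for c in[(251,311),(270,301),(312,344),(292,361)]])
show("stop T",[T(c,.109) for c in[(638,131),(649,129),(661,237),(650,237)]])
show("stop S",[S(c,.109) for c in[(105,393),(157,464)]])
print("post",T((711,157),.159),T((684,189),.014),S((87,420),.159),S((95,498),.014))
E
```

```text
book T [[482.0, 209.0], [483.0, 182.0], [393.0, 180.0], [393.0, 208.0]] mean [437.5 194.7]
   len [27. 90. 27. 89.] ang [ -88.6 -179.1   89.7    0.6]
book S [[402.0, 180.0], [399.0, 205.0], [483.0, 207.0], [489.0, 186.0]] mean [443.2 194.6]
   len [26. 84. 22. 87.] ang [  96.2    1.3  -75.1 -175.7]
box T [[655.0, 333.0], [645.0, 300.0], [580.0, 325.0], [597.0, 358.0]] mean [619.4 328.9]
   len [34. 69. 38. 63.] ang [-107.1  159.4   63.3  -23.8]
box S [[588.0, 329.0], [601.0, 356.0], [660.0, 331.0], [648.0, 302.0]] mean [624.4 329.8]
   len [30. 64. 32. 65.] ang [  63.9  -23.3 -114.   155.4]
wall T [[620.0, 57.0], [620.0, 46.0], [489.0, 26.0], [487.0, 40.0]] mean [554.1  42.4]
   len [ 11. 132.  15. 134.] ang [ -93.3 -170.9   98.2    7.2]
wall S [[502.0, 33.0], [622.0, 54.0]] mean [562.   43.3]
   len [122. 122.] ang [   9.8 -170.2]
rackend T [[667.0, -238.0], [549.0, -260.0]] mean [ 608.3 -249.3]
   len [120. 120.] ang [-169.5   10.5]
rackend S [[556.0, -258.0], [676.0, -237.0]] mean [ 616.2 -247.8]
   len [122. 122.] ang [   9.9 -170.1]
filed T [[589.0, 35.0], [594.0, 8.0], [527.0, -3.0], [520.0, 25.0]] mean [557.4  16.3]
   len [28. 68. 29. 70.] ang [ -81.  -170.6  103.9    8.6]
filed S [[533.0, -4.0], [530.0, 18.0], [592.0, 30.0], [601.0, 4.0]] mean [564.1  11.9]
   len [22. 63. 28. 69.] ang [  95.8   11.6  -72.3 -172.9]
stop T [[635.0, -151.0], [637.0, -160.0], [540.0, -172.0], [540.0, -162.0]] mean [ 587.8 -161.3]
   len [10. 97. 10. 95.] ang [ -78.  -173.3   91.5    6.9]
stop S [[558.0, -171.0], [646.0, -160.0]] mean [ 602.1 -165.6]
   len [89. 89.] ang [   7.4 -172.6]
post [ 602.10096654 -207.03487084] [ 600.66408192 -205.69511189] [ 604.04820521 -206.54947144] [ 607.74469793 -209.95735689]
```

Request:
carry_out:
  commands:
    - [[-0.85,-0.23,0,0,0,0],[-0.85,-0.23,0,0,0,0],[-0.85,-0.23,0,0,0,0],[-0.85,-0.23,0,0,0,0],[-0.85,-0.23,0,0,0,0],[-0.85,-0.23,0,0,0,0],[-0.85,-0.23,0,0,0,0],[-0.85,-0.23,0,0,0,0],[-0.85,-0.23,0,0,0,0],[-0.85,-0.23,0,0,0,0],[-0.85,-0.23,0,0,0,0],[-0.85,-0.23,0,0,0,0],[-0.85,-0.23,0,0,0,0],[-0.85,-0.23,0,0,0,0],[-0.85,-0.23,0,0,0,0],[0,0,0,0,0,0.67],[0,0,0,0,0,0.67],[0,0,0,0,0,0]]
  hand: -1
  force: 40

```text
clock: 1.6
position: [0.6243, 0.3278, 0.209]
ee_rot: [0.21, 0.978, -0.0, -0.0]
ft_force: [-0.5, 0.3, -0.5]
grip_width: 0.995
grasp_force: 0.0
```

```bash
cat >> h.py <<'E'
from scipy.spatial.transform import Rotation as Ro
def go(x,y,z,yaw):  # mm/deg: units needed (shift first, then turn)
    o=get_obs();R=Ro.from_quat(o["ee_rot"]);d=R.inv().apply(np.array([x,y,z])/1000-o["position"])/.04
    yd=np.radians(yaw);c=np.array([np.cos(yd),np.sin(yd),0])
    if c@R.as_matrix()[:,1]<0:c=-c
    Y=c;Z=np.array([0,0,-1.]);G=np.column_stack([np.cross(Y,Z),Y,Z])
    r=(R.inv()*Ro.from_matrix(G)).as_rotvec(degrees=True)/6
    print("t",round(o["clock"],2),"pos",(o["position"]*1000).round(1),"F",o["ft_force"].round(1),"w",round(o["grip_width"],3),"g",round(o["grasp_force"],1),"q",o["joint_pos"].round(2))
    print("shift",d.round(2),"turn",r.round(2))
E
python3 -c "
from h import *
go(621.5,329,76,66.3)"
```

```text
t 1.6 pos [624.3 327.8 209. ] F [-0.5  0.3 -0.5] w 0.995 g 0.0 q [-0.69  0.52  0.21  1.22 -0.11  1.41  0.66]
shift [0.07 0.   3.32] turn [-0.01 -0.01 -0.08]
```

Request:
carry_out:
  commands:
    - [[0.07,0,0.5,0,0,-0.08],[0,0,0.7,0,0,0],[0,0,0.7,0,0,0],[0,0,0.7,0,0,0],[0,0,0.5,0,0,0],[0,0,0.2,0,0,0],[0,0,0,0,0,0]]

```text
clock: 2.18
position: [0.6198, 0.3294, 0.0756]
ee_rot: [0.202, 0.979, -0.001, -0.002]
ft_force: [1.0, 0.5, 0.6]
grip_width: 1.006
grasp_force: 0.0
```

Request:
carry_out:
  commands:
    - [[0,0,0,0,0,0],[0,0,0,0,0,0],[0,0,0,0,0,0],[0,0,0,0,0,0],[0,0,0,0,0,0],[0,0,0,0,0,0],[0,0,0,0,0,0],[0,0,0,0,0,0],[0,0,0,0,0,0],[0,0,0,0,0,0],[0,0,0,0,0,0],[0,0,0,0,0,0]]
  hand: 1
  force: 40

```text
clock: 3.18
position: [0.6222, 0.3301, 0.0794]
ee_rot: [0.203, 0.979, 0.001, 0.001]
ft_force: [-0.7, -1.0, 5.8]
grip_width: 0.391
grasp_force: 39.9
```

```bash
python3 -c "
from h import *
cv2.imwrite('pics/g1.png',cv2.resize(cv2.cvtColor(camera('scene'),cv2.COLOR_RGB2BGR)[85:275,250:480],None,fx=3,fy=3))
go(575.4,-41.8,240,100)"
```

```text
t 3.23 pos [622.1 330.   79.4] F [-0.5 -0.8  6.7] w 0.39 g 39.9 q [-0.68  0.59  0.19  1.38 -0.12  1.17  0.68]
shift [-2.64 -8.98 -4.03] turn [ 0.01  0.02 -5.58]
```

View pics/g1.png

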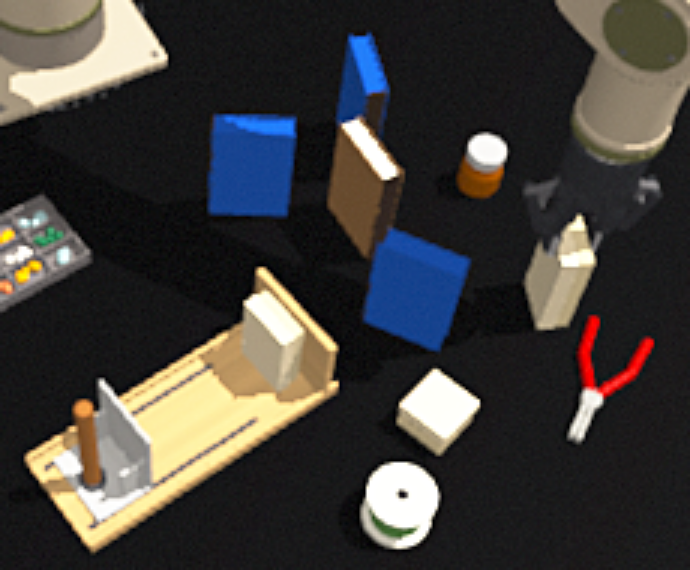

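The picture shows the tall box pinched mid-width at around (565,265). Nothing else has moved. Lifting and carrying it.

Request:
carry_out:
  commands:
    - [[0,0,-0.3,0,0,0],[0,0,-0.6,0,0,0],[0,0,-0.8,0,0,0],[0,0,-0.8,0,0,0],[0,0,-0.8,0,0,0],[0,0,-0.6,0,0,0],[0,0,-0.3,0,0,0],[0,0,0,0,0,0]]

```text
clock: 3.9
position: [0.6225, 0.33, 0.2495]
ee_rot: [0.203, 0.979, 0.002, 0.002]
ft_force: [0.6, -0.1, -1.7]
grip_width: 0.391
grasp_force: 39.7
```

Request:
carry_out:
  commands:
    - [[-0.1,-0.35,0,0,0,0],[-0.18,-0.6,0,0,0,0],[-0.2,-0.7,0,0,0,0],[-0.2,-0.7,0,0,0,0],[-0.2,-0.7,0,0,0,0],[-0.2,-0.7,0,0,0,0],[-0.2,-0.7,0,0,0,0],[-0.2,-0.7,0,0,0,0],[-0.2,-0.7,0,0,0,0],[-0.2,-0.7,0,0,0,0],[-0.2,-0.7,0,0,0,0],[-0.2,-0.7,0,0,0,0],[-0.2,-0.7,0,0,0,-0.5],[0,0,0,0,0,-0.9],[0,0,0,0,0,-0.9],[0,0,0,0,0,-0.9],[0,0,0,0,0,-0.9],[0,0,0,0,0,-0.9],[0,0,0,0,0,-0.5],[0,0,0,0,0,0]]

```text
clock: 5.57
position: [0.5737, -0.0273, 0.2439]
ee_rot: [-0.084, 0.996, 0.0, -0.002]
ft_force: [-0.1, -0.7, -1.2]
grip_width: 0.39
grasp_force: 39.8
```

```bash
python3 -c "
from h import *
a=cv2.resize(cv2.cvtColor(camera('scene'),cv2.COLOR_RGB2BGR)[85:275,250:440],None,fx=2.1,fy=2.1,interpolation=2)
b=cv2.resize(cv2.cvtColor(camera('top'),cv2.COLOR_RGB2BGR)[100:290,215:405],None,fx=2.1,fy=2.1,interpolation=2)
cv2.imwrite('pics/g2.png',np.hstack([a,b]))
go(575.4,-41.8,90,100)"
```

```text
t 5.67 pos [573.9 -27.2 244.4] F [-0.1 -0.6 -1.2] w 0.385 g 39.8 q [-0.3   0.2   0.31  1.56 -0.06  1.39  1.75]
shift [ 0.01 -0.37  3.86] turn [ 0.   -0.02 -0.1 ]
```

View pics/g2.png

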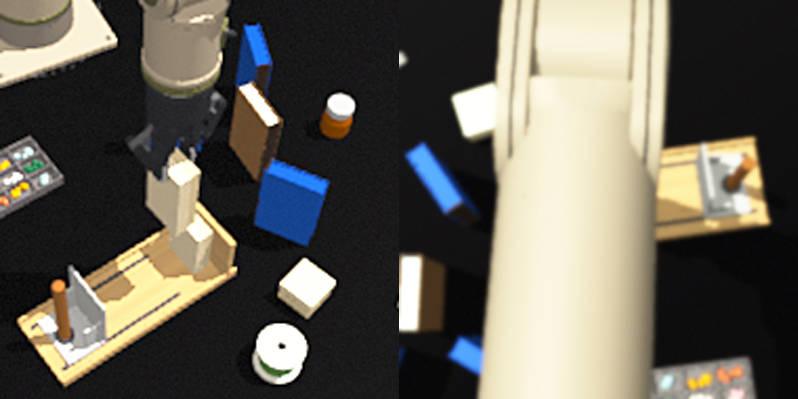

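The box is held upright above the rack at scene-crop (172,195), just in front of the filed box. The top view is blocked by the arm. Lowering.

Request:
carry_out:
  commands:
    - [[0,-0.4,0.2,0,0,-0.1],[0,0,0.5,0,0,0],[0,0,0.7,0,0,0],[0,0,0.7,0,0,0],[0,0,0.6,0,0,0],[0,0,0.4,0,0,0],[0,0,0.3,0,0,0],[0,0,0.2,0,0,0],[0,0,0.15,0,0,0],[0,0,0,0,0,0],[0,0,0,0,0,0]]

```text
clock: 6.58
position: [0.5776, -0.043, 0.0964]
ee_rot: [-0.088, 0.996, 0.0, 0.0]
ft_force: [0.4, -0.0, -2.1]
grip_width: 0.389
grasp_force: 39.8
```

```bash
python3 -c "
from h import *
go(575.4,-41.8,87.5,100)"
```

```text
t 6.58 pos [577.6 -43.   96.4] F [ 0.4 -0.  -2.1] w 0.389 g 39.8 q [-0.26  0.32  0.3   1.74 -0.11  1.09  1.83]
shift [0.05 0.04 0.22] turn [-0.    0.01  0.02]
```

Request:
carry_out:
  commands:
    - [[0,0,0.1,0,0,0],[0,0,0.08,0,0,0],[0,0,0.04,0,0,0],[0,0,0,0,0,0],[0,0,0,0,0,0]]

```text
clock: 7.0
position: [0.5776, -0.043, 0.0874]
ee_rot: [-0.088, 0.996, 0.0, 0.0]
ft_force: [0.2, -0.5, 0.6]
grip_width: 0.389
grasp_force: 40.1
```

Request:
carry_out:
  commands:
    - [[0,0,0,0,0,0],[0,0,0,0,0,0],[0,0,0,0,0,0],[0,0,0,0,0,0],[0,0,0,0,0,0],[0,0,0,0,0,0]]
  hand: -0.1

```text
clock: 7.5
position: [0.5772, -0.043, 0.0871]
ee_rot: [-0.088, 0.996, 0.0, 0.0]
ft_force: [0.5, 0.0, 0.1]
grip_width: 0.552
grasp_force: 0.0
```

Request:
carry_out:
  commands:
    - [[0,0,-0.3,0,0,0],[0,0,-0.5,0,0,0],[0,0,-0.7,0,0,0],[0,0,-0.8,0,0,0],[0,0,-0.8,0,0,0],[0,0,-0.6,0,0,0],[0,0,-0.3,0,0,0],[0,0,0,0,0,0]]

```text
clock: 8.17
position: [0.5785, -0.0432, 0.2507]
ee_rot: [-0.088, 0.996, 0.0, 0.003]
ft_force: [-0.2, -0.4, -0.0]
grip_width: 0.552
grasp_force: 0.0
```

```bash
python3 -c "
from h import *
a=cv2.resize(cv2.cvtColor(camera('scene'),cv2.COLOR_RGB2BGR)[85:275,250:440],None,fx=3,fy=3,interpolation=2)
cv2.imwrite('pics/g3.png',a)
go(440,194.7,240,90.7)"
```

```text
t 8.22 pos [577.7 -43.1 248.3] F [-0.8 -0.3 -1.3] w 0.549 g 0.0 q [-0.28  0.21  0.32  1.55 -0.07  1.39  1.8 ]
shift [2.34 6.46 0.2 ] turn [0.   0.02 1.57]
```

View pics/g3.png

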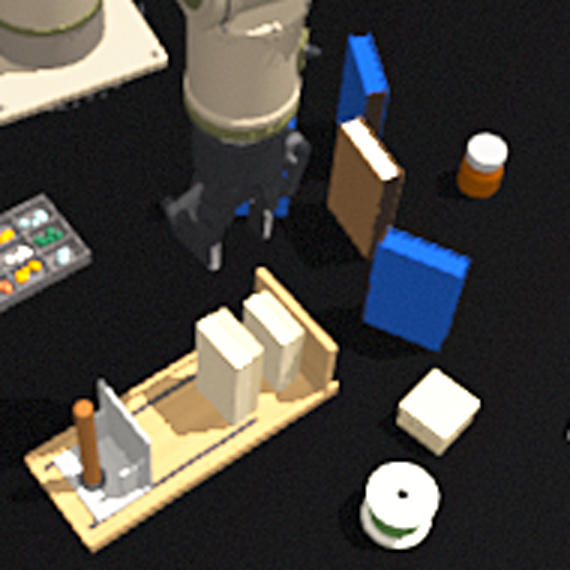

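The box stands upright on the rack floor at (230,365), with a gap to the filed box. Now the book.

Request:
carry_out:
  commands:
    - [[0.22,0.6,0,0,0,0],[0.22,0.6,0,0,0,0],[0.22,0.6,0,0,0,0],[0.22,0.6,0,0,0,0],[0.22,0.6,0,0,0,0],[0.22,0.6,0,0,0,0],[0.22,0.6,0,0,0,0],[0.22,0.6,0,0,0,0],[0.22,0.6,0,0,0,0],[0.22,0.6,0,0,0,0],[0.14,0.46,0,0,0,0],[0,0,0,0,0,0.8],[0,0,0,0,0,0.77],[0,0,0,0,0,0],[0,0,0,0,0,0]]

```text
clock: 9.47
position: [0.4392, 0.1945, 0.2458]
ee_rot: [-0.007, 1.0, -0.001, -0.001]
ft_force: [-0.2, -0.6, -0.9]
grip_width: 0.551
grasp_force: 0.0
```

```bash
python3 -c "
from h import *
go(440,194.7,98,90.7)"
```

```text
t 9.47 pos [439.2 194.5 245.8] F [-0.2 -0.6 -0.9] w 0.551 g 0.0 q [-0.59 -0.01  0.07  1.78  0.    1.37  1.07]
shift [-0.03  0.01  3.7 ] turn [-0.01 -0.02  0.02]
```

Request:
carry_out:
  commands:
    - [[0,0,0.4,0,0,0],[0,0,0.6,0,0,0],[0,0,0.7,0,0,0],[0,0,0.6,0,0,0],[0,0,0.5,0,0,0],[0,0,0.4,0,0,0],[0,0,0.3,0,0,0],[0,0,0.15,0,0,0],[0,0,0,0,0,0],[0,0,0,0,0,0]]

```text
clock: 10.3
position: [0.4397, 0.1948, 0.1012]
ee_rot: [-0.007, 1.0, -0.0, -0.0]
ft_force: [-0.0, -0.3, 0.0]
grip_width: 0.548
grasp_force: 0.0
```

Request:
carry_out:
  commands:
    - [[0,0,0,0,0,0],[0,0,0,0,0,0],[0,0,0,0,0,0],[0,0,0,0,0,0],[0,0,0,0,0,0],[0,0,0,0,0,0],[0,0,0,0,0,0],[0,0,0,0,0,0]]
  hand: 1
  force: 45

```text
clock: 10.97
position: [0.4404, 0.1954, 0.1021]
ee_rot: [-0.006, 1.0, 0.001, 0.001]
ft_force: [0.4, -0.4, 5.9]
grip_width: 0.273
grasp_force: 45.3
```

```bash
python3 -c "
from h import *
go(585,-96,260,100)"
```

```text
t 10.97 pos [440.4 195.4 102.1] F [ 0.4 -0.4  5.9] w 0.273 g 45.3 q [-0.58  0.11  0.07  1.97 -0.01  1.06  1.08]
shift [-3.53 -7.32 -3.95] turn [ 0.01  0.02 -1.55]
```

Request:
carry_out:
  commands:
    - [[0,0,-0.3,0,0,0],[0,0,-0.5,0,0,0],[0,0,-0.7,0,0,0],[0,0,-0.8,0,0,0],[0,0,-0.8,0,0,0],[0,0,-0.6,0,0,0],[0,0,-0.4,0,0,0],[0,0,0,0,0,0]]

```text
clock: 11.63
position: [0.4408, 0.1955, 0.2685]
ee_rot: [-0.006, 1.0, 0.001, 0.002]
ft_force: [0.4, 0.1, -1.4]
grip_width: 0.267
grasp_force: 44.5
```

Request:
carry_out:
  commands:
    - [[-0.15,-0.32,0,0,0,0],[-0.25,-0.5,0,0,0,0],[-0.29,-0.6,0,0,0,0],[-0.29,-0.6,0,0,0,0],[-0.29,-0.6,0,0,0,0],[-0.29,-0.6,0,0,0,0],[-0.29,-0.6,0,0,0,0],[-0.29,-0.6,0,0,0,0],[-0.29,-0.6,0,0,0,0],[-0.29,-0.6,0,0,0,0],[-0.29,-0.6,0,0,0,0],[-0.29,-0.6,0,0,0,0],[-0.23,-0.5,0,0,0,0],[0,0,0,0,0,-0.5],[0,0,0,0,0,-0.7],[0,0,0,0,0,-0.35],[0,0,0,0,0,0],[0,0,0,0,0,0]]

```text
clock: 13.13
position: [0.584, -0.0961, 0.2638]
ee_rot: [-0.086, 0.996, 0.0, -0.001]
ft_force: [-0.0, -0.4, -2.0]
grip_width: 0.271
grasp_force: 44.6
```

```bash
python3 -c "
from h import *
a=cv2.resize(cv2.cvtColor(camera('scene'),cv2.COLOR_RGB2BGR)[85:275,250:440],None,fx=3,fy=3,interpolation=2)
cv2.imwrite('pics/g4.png',a)
go(585,-96,110.3,100)"
```

```text
t 13.18 pos [584.1 -96.1 264.1] F [-0.   0.4 -2.1] w 0.27 g 44.6 q [-0.21  0.24  0.36  1.49 -0.08  1.43  1.9 ]
shift [-0.03 -0.    3.84] turn [ 0.   -0.01 -0.01]
```

View pics/g4.png

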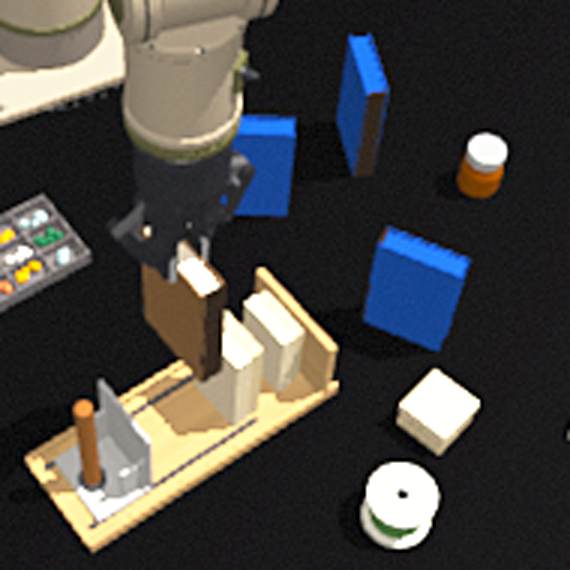

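The book is held upright above the gap at (183,315), clear of the box. Lowering.

Request:
carry_out:
  commands:
    - [[0,0,0.3,0,0,0],[0,0,0.6,0,0,0],[0,0,0.7,0,0,0],[0,0,0.6,0,0,0],[0,0,0.5,0,0,0],[0,0,0.4,0,0,0],[0,0,0.3,0,0,0],[0,0,0.15,0,0,0],[0,0,0.1,0,0,0],[0,0,0,0,0,0],[0,0,0,0,0,0]]

```text
clock: 14.1
position: [0.5849, -0.0962, 0.1197]
ee_rot: [-0.087, 0.996, -0.0, 0.001]
ft_force: [-0.1, -0.0, -2.5]
grip_width: 0.268
grasp_force: 44.6
```

Request:
carry_out:
  commands:
    - [[0,0,0.1,0,0,0],[0,0,0.08,0,0,0],[0,0,0.04,0,0,0],[0,0,0,0,0,0],[0,0,0,0,0,0]]

```text
clock: 14.52
position: [0.5845, -0.0962, 0.1103]
ee_rot: [-0.087, 0.996, 0.0, 0.0]
ft_force: [-1.0, 0.1, -1.9]
grip_width: 0.265
grasp_force: 44.7
```

Request:
carry_out:
  commands:
    - [[0,0,0.04,0,0,0],[0,0,0,0,0,0],[0,0,0,0,0,0]]

```text
clock: 14.77
position: [0.5849, -0.0963, 0.1102]
ee_rot: [-0.087, 0.996, 0.0, 0.001]
ft_force: [-4.4, 1.1, 11.2]
grip_width: 0.268
grasp_force: 46.3
```

Request:
carry_out:
  commands:
    - [[0,0,-0.03,0,0,0],[0,0,0,0,0,0],[0,0,0,0,0,0],[0,0,0,0,0,0],[0,0,0,0,0,0],[0,0,0,0,0,0],[0,0,0,0,0,0]]
  hand: 0.1

```text
clock: 15.35
position: [0.5844, -0.0961, 0.1098]
ee_rot: [-0.087, 0.996, 0.0, -0.0]
ft_force: [-0.3, -0.9, 0.7]
grip_width: 0.45
grasp_force: 0.0
```

Request:
carry_out:
  commands:
    - [[0,0,-0.2,0,0,0],[0,0,-0.4,0,0,0],[0,0,-0.7,0,0,0],[0,0,-0.8,0,0,0],[0,0,-0.6,0,0,0],[0,0,-0.4,0,0,0],[0,0,-0.2,0,0,0],[0,0,0,0,0,0]]

```text
clock: 16.02
position: [0.5853, -0.0963, 0.244]
ee_rot: [-0.087, 0.996, -0.0, 0.002]
ft_force: [0.5, -0.3, -0.3]
grip_width: 0.452
grasp_force: 0.0
```

```bash
python3 -c "
from h import *
a=cv2.resize(cv2.cvtColor(camera('scene'),cv2.COLOR_RGB2BGR)[150:270,250:380],None,fx=4,fy=4,interpolation=2)
cv2.imwrite('pics/g5.png',a)
go(604,-207.5,112,100)"
```

```text
t 16.07 pos [584.6 -96.2 242.2] F [ 0.7 -0.1 -0.6] w 0.454 g 0.0 q [-0.21  0.25  0.36  1.52 -0.09  1.39  1.9 ]
shift [ 0.01 -2.82  3.26] turn [-0.    0.01  0.  ]
```

View pics/g5.png

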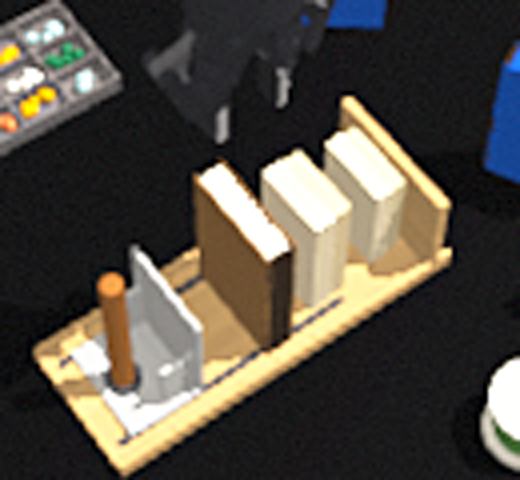

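All three stand upright: the book at (245,255), the box at (308,225) and the filed box at (365,195). The stop post is at (117,330). I'll pinch it next.

Request:
carry_out:
  commands:
    - [[0,-0.5,0,0,0,0],[0,-0.7,0,0,0,0],[0,-0.7,0,0,0,0],[0,-0.6,0,0,0,0],[0,-0.32,0,0,0,0],[0,0,0.3,0,0,0],[0,0,0.6,0,0,0],[0,0,0.7,0,0,0],[0,0,0.6,0,0,0],[0,0,0.5,0,0,0],[0,0,0.35,0,0,0],[0,0,0.15,0,0,0],[0,0,0,0,0,0]]

```text
clock: 17.15
position: [0.6029, -0.2053, 0.1113]
ee_rot: [-0.088, 0.996, 0.001, -0.002]
ft_force: [-0.2, 0.2, 0.4]
grip_width: 0.448
grasp_force: 0.0
```

Request:
carry_out:
  commands:
    - [[0,0,0,0,0,0],[0,0,0,0,0,0],[0,0,0,0,0,0],[0,0,0,0,0,0],[0,0,0,0,0,0],[0,0,0,0,0,0],[0,0,0,0,0,0],[0,0,0,0,0,0]]
  hand: 1
  force: 30

```text
clock: 17.82
position: [0.6046, -0.2071, 0.1147]
ee_rot: [-0.087, 0.996, 0.0, 0.001]
ft_force: [-0.9, 2.0, 6.7]
grip_width: 0.197
grasp_force: 30.2
```

```bash
python3 -c "
from h import *
# target: free 86 mm -> post at rack y 135-86-45=4
go(585-.174*4,-96+.985*4,112,100)"
```

```text
t 17.82 pos [ 604.6 -207.1  114.7] F [-0.9  2.   6.7] w 0.197 g 30.2 q [-0.04  0.44  0.39  1.56 -0.18  1.18  2.13]
shift [0.   2.92 0.07] turn [-0.    0.01  0.  ]
```

Request:
carry_out:
  commands:
    - [[0,0.08,-0.04,0,0,0],[0,0.1,0,0,0,0],[0,0.1,0,0,0,0],[0,0.1,0,0,0,0],[0,0.1,0,0,0,0],[0,0.1,0,0,0,0],[0,0.1,0,0,0,0],[0,0.1,0,0,0,0],[0,0.1,0,0,0,0],[0,0.1,0,0,0,0],[0,0.1,0,0,0,0],[0,0.1,0,0,0,0],[0,0.06,0,0,0,0],[0,0.05,0,0,0,0],[0,0.05,0,0,0,0],[0,0.05,0,0,0,0],[0,0.05,0,0,0,0],[0,0.05,0,0,0,0],[0,0.05,0,0,0,0],[0,0.05,0,0,0,0]]

```text
clock: 19.48
position: [0.5939, -0.1452, 0.1149]
ee_rot: [-0.087, 0.996, -0.001, 0.001]
ft_force: [8.1, -3.4, -10.0]
grip_width: 0.195
grasp_force: 30.3
```

Request:
carry_out:
  commands:
    - [[0,0.05,0,0,0,0],[0,0.05,0,0,0,0],[0,0.05,0,0,0,0],[0,0.05,0,0,0,0],[0,0.05,0,0,0,0],[0,0.05,0,0,0,0],[0,0.05,0,0,0,0],[0,0.05,0,0,0,0],[0,0.05,0,0,0,0],[0,0.05,0,0,0,0],[0,0,0,0,0,0]]

```text
clock: 20.4
position: [0.5904, -0.1253, 0.1149]
ee_rot: [-0.087, 0.996, -0.001, 0.001]
ft_force: [7.9, -1.1, -9.6]
grip_width: 0.197
grasp_force: 30.3
```

```bash
python3 -c "
from h import *
a=cv2.resize(cv2.cvtColor(camera('scene'),cv2.COLOR_RGB2BGR)[150:270,250:380],None,fx=4,fy=4,interpolation=2)
cv2.imwrite('pics/g6.png',a)
go(585-.174*4,-96+.985*4,113,100)"
```

```text
t 20.45 pos [ 590.4 -125.3  114.9] F [ 7.8 -1.8 -9.7] w 0.192 g 30.3 q [-0.17  0.36  0.37  1.66 -0.14  1.15  1.99]
shift [0.01 0.84 0.05] turn [-0.01  0.02  0.  ]
```

View pics/g6.png

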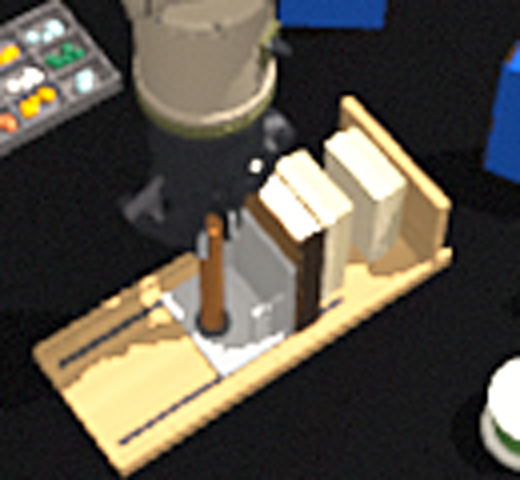

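The stop has brought the book up against the box. Both stand upright, and the filed box still has a gap. Pushing on.

Request:
carry_out:
  commands:
    - [[-0.03,0.05,0.03,0,0,0],[0,0.05,0,0,0,0],[0,0.05,0,0,0,0],[0,0.05,0,0,0,0],[0,0.05,0,0,0,0],[0,0.05,0,0,0,0],[0,0.05,0,0,0,0],[0,0.05,0,0,0,0],[0,0.05,0,0,0,0],[0,0.05,0,0,0,0],[0,0.05,0,0,0,0],[0,0.05,0,0,0,0],[0,0.05,0,0,0,0]]

```text
clock: 21.53
position: [0.5864, -0.1012, 0.1148]
ee_rot: [-0.086, 0.996, -0.001, 0.001]
ft_force: [0.5, -4.3, 2.1]
grip_width: 0.198
grasp_force: 31.4
```

Request:
carry_out:
  commands:
    - [[0,0.03,0,0,0,0],[0,0.03,0,0,0,0],[0,0,0,0,0,0]]

```text
clock: 21.78
position: [0.5859, -0.0983, 0.1148]
ee_rot: [-0.087, 0.996, -0.001, 0.0]
ft_force: [-0.5, -4.3, 3.7]
grip_width: 0.199
grasp_force: 31.5
```

Request:
carry_out:
  commands:
    - [[0,0.03,0,0,0,0],[0,0.03,0,0,0,0],[0,0,0,0,0,0]]

```text
clock: 22.03
position: [0.5856, -0.0961, 0.1148]
ee_rot: [-0.086, 0.996, -0.001, 0.0]
ft_force: [-0.8, -5.0, 3.3]
grip_width: 0.197
grasp_force: 31.5
```

Request:
carry_out:
  commands:
    - [[0,0.03,0,0,0,0],[0,0.03,0,0,0,0],[0,0,0,0,0,0]]

```text
clock: 22.28
position: [0.5851, -0.0937, 0.1148]
ee_rot: [-0.086, 0.996, -0.001, 0.0]
ft_force: [0.9, -5.3, 3.3]
grip_width: 0.199
grasp_force: 31.5
```

Request:
carry_out:
  commands:
    - [[0,0.03,0,0,0,0],[0,0.03,0,0,0,0],[0,0,0,0,0,0]]

```text
clock: 22.53
position: [0.5848, -0.0914, 0.1147]
ee_rot: [-0.086, 0.996, -0.001, 0.0]
ft_force: [0.1, -5.6, 3.1]
grip_width: 0.199
grasp_force: 31.5
```

Request:
carry_out:
  commands:
    - [[0,0.03,0,0,0,0],[0,0.03,0,0,0,0],[0,0,0,0,0,0]]

```text
clock: 22.78
position: [0.5846, -0.0907, 0.1148]
ee_rot: [-0.086, 0.996, -0.002, 0.001]
ft_force: [3.8, -11.2, 0.6]
grip_width: 0.194
grasp_force: 31.3
```

Request:
carry_out:
  commands:
    - [[0,0.03,0,0,0,0],[0,0.03,0,0,0,0],[0,0,0,0,0,0]]

```text
clock: 23.03
position: [0.5846, -0.0907, 0.1148]
ee_rot: [-0.085, 0.996, -0.003, 0.001]
ft_force: [6.6, -17.1, -3.6]
grip_width: 0.195
grasp_force: 31.3
```

Request:
carry_out:
  commands:
    - [[0,-0.04,0,0,0,0],[0,-0.03,0,0,0,0],[0,0,0,0,0,0]]

```text
clock: 23.28
position: [0.5846, -0.0907, 0.1148]
ee_rot: [-0.086, 0.996, -0.002, 0.001]
ft_force: [2.8, -9.6, 1.5]
grip_width: 0.193
grasp_force: 31.5
```

Request:
carry_out:
  commands:
    - [[0,0,0,0,0,0],[0,0,0,0,0,0],[0,0,0,0,0,0],[0,0,0,0,0,0],[0,0,0,0,0,0],[0,0,0,0,0,0]]
  hand: 0.15

```text
clock: 23.78
position: [0.5841, -0.0874, 0.1142]
ee_rot: [-0.087, 0.996, 0.0, -0.0]
ft_force: [0.8, -0.2, -0.4]
grip_width: 0.419
grasp_force: 0.0
```

Request:
carry_out:
  commands:
    - [[0,-0.06,-0.1,0,0,0],[0,0,-0.3,0,0,0],[0,0,-0.5,0,0,0],[0,0,-0.7,0,0,0],[0,0,-0.7,0,0,0],[0,0,-0.6,0,0,0],[0,0,-0.4,0,0,0],[0,-0.4,0,0,0,0],[0,-0.6,0,0,0,0],[0,-0.7,0,0,0,0],[0,-0.7,0,0,0,0],[0,-0.7,0,0,0,0],[0,-0.6,0,0,0,0],[0,-0.4,0,0,0,0],[0,0,0,0,0,0],[0,0,0,0,0,0]]

```text
clock: 25.12
position: [0.6129, -0.2525, 0.247]
ee_rot: [-0.086, 0.996, -0.0, 0.0]
ft_force: [-0.5, -0.3, 0.4]
grip_width: 0.423
grasp_force: 0.0
```

```bash
python3 - <<'E'
from h import *
im=camera("scene");o=get_obs();print(o["clock"],o["position"],o["ft_force"].round(1))
y=np.array([-.174,.985]);O=np.array([585,-96.])
# profile along the rack's centre line at two heights: colours between stop face and wall
for z in(.100,):
  for s in range(30,146,3):
    q=O+y*s;u=proj("scene",np.array([*(q/1000),z]));print(s,u.round(0).astype(int),im[int(round(u[1])),int(round(u[0]))].tolist(),end="; ")
# brown-spine / cream / change vs first picture
a=cv2.imread("pics/scene0.png")[:,:,::-1].astype(int);d=(np.abs(im.astype(int)-a).max(2)>60).astype(np.uint8)
n,_,st,c=cv2.connectedComponentsWithStats(d);print([ (st[i][:5].tolist()) for i in range(1,n) if st[i][4]>12])
E
```

```text
25.1667 [ 0.61317821 -0.25113063  0.24690444] [0.4 0.2 0.7]
30 [319 205] [136, 134, 130]; 33 [320 205] [139, 137, 133]; 36 [321 204] [141, 137, 133]; 39 [322 204] [140, 137, 133]; 42 [323 203] [137, 135, 130]; 45 [323 203] [137, 135, 130]; 48 [324 202] [159, 159, 154]; 51 [325 202] [169, 166, 163]; 54 [326 201] [114, 90, 67]; 57 [327 201] [103, 73, 43]; 60 [327 200] [106, 76, 45]; 63 [328 200] [105, 76, 48]; 66 [329 199] [107, 70, 32]; 69 [330 199] [234, 192, 144]; 72 [331 198] [255, 255, 255]; 75 [331 198] [255, 255, 255]; 78 [332 197] [255, 255, 254]; 81 [333 197] [255, 255, 254]; 84 [334 196] [255, 255, 255]; 87 [335 196] [255, 255, 255]; 90 [335 195] [234, 219, 184]; 93 [336 195] [215, 170, 111]; 96 [337 194] [255, 255, 255]; 99 [338 194] [255, 255, 254]; 102 [339 193] [255, 254, 242]; 105 [339 193] [255, 254, 242]; 108 [340 192] [255, 254, 232]; 111 [341 192] [255, 254, 233]; 114 [342 191] [255, 254, 234]; 117 [343 191] [255, 254, 241]; 120 [343 190] [255, 254, 246]; 123 [344 190] [255, 254, 243]; 126 [345 189] [255, 254, 233]; 129 [346 189] [255, 254, 235]; 132 [346 188] [255, 254, 235]; 135 [347 188] [255, 254, 226]; 138 [348 187] [255, 255, 176]; 141 [349 187] [255, 244, 155]; 144 [350 186] [32, 26, 23]; [[207, 0, 69, 167, 7450], [276, 0, 17, 69, 432], [438, 0, 27, 14, 195], [452, 15, 4, 7, 13], [425, 16, 5, 9, 24], [279, 85, 24, 20, 266], [359, 124, 26, 46, 618], [230, 155, 41, 35, 527], [425, 156, 24, 39, 671], [245, 161, 11, 7, 38], [272, 176, 5, 6, 17], [264, 180, 79, 79, 2280], [339, 181, 14, 15, 39], [229, 192, 11, 10, 36], [266, 198, 4, 9, 25], [147, 207, 43, 45, 1293], [251, 207, 4, 9, 26]]
```

```bash
python3 -c "
from workcell import *
print(hand_in())"
```

```text
the job is handed in; nothing more can be done
None
```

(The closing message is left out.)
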